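# Brake the idling rotor and pin it

### The job

The test rotor on the bench spindle is idling round. Take the locking pin from its rest block, slow the rotor by rubbing the pin's tip lightly on its face straight above the stand's slot until the hole stops there, then push the pin through the hole fully home into the slot, collar down on the rotor, and let go so that it stays locked. Be gentle with the stand and rotor (never press or knock them with more than about 15 N) and leave the things round about where they are.

Things in the scene. Friction and masses are not known exactly. Their poses are not given: they have to be found in the camera images.
- stand: Fixed spindle stand: grey foot plate 190x130x12 mm, bearing column. Origin on the worktop under the rotor's axis. On its -x side (toward the robot) an aluminium block 65 mm long, 40 mm wide, top 48 mm above the worktop, has a straight slot along the stand's x: 14.5 mm wide, 31 mm deep, open at top and outer end, showing 23 mm beyond the rotor's rim.
- slot_mouth (a point): Where the pin belongs: mid-width of the slot at the block's top (z 48 mm), 62 mm from the rotor's axis, under the circle on which the rotor's hole travels. x points along the slot to the rotor's axis, y across the slot, z up.
- rotor (a joint): Rotor angle (rad, grows anticlockwise seen from above, counts on past 2 pi). The hole is over the slot at 0 and every multiple of 2 pi. A light slipping drive always turns it, freely at about 4 rad/s: rubbing slows it, a press of about 4 to 6 N of the pin's tip on its face over the slot stalls it, and it runs again when eased. Only the pin can lock it.
- rotor_hole (a point): Centre of the rotor's one through hole, at its upper face; hole 16 mm wide, 62 mm from the axis. Rotor: level steel disc 164 mm across, 8 mm thick.
- rotor_top (a point): Middle of the rotor's upper face, 62.5 mm above the worktop; a hub 36 mm across, 14 mm high, sits on it. The rotor rides on a sprung head: pressed down it stays level and gives about 0.5 mm per newton, to a hard stop 5 mm down, and springs back when eased, so a tip pressed lightly on the face catches in the hole if that comes by slowly.
- pin: Loose locking pin, about 80 g, upright in the rest block. Origin at its lower tip, z up. Round steel shank 12 mm thick, 36 mm long, tip tapered to 9.6 mm over the last 3 mm; collar 28 mm wide, 4 mm thick; black square handle 18x18 mm (sides along pin x and y) from 40 to 86 mm above the tip. Parked, its tip is 8 mm above the worktop.
- pin_collar (a point): Centre of the underside of the pin's collar, 36 mm above the tip. Fully home, the collar lies on the rotor's upper face and the tip is about 21 mm below the slot's mouth.
- rest_block: Fixed aluminium block 56x56x44 mm with a 14 mm hole, 39 mm deep, in its top, in which the pin is parked, collar on the block. Origin at the centre of its underside.
- relay_1: Bystander: small black relay block, 35x28x22 mm. Leave it alone.
- side_cutter: Bystander: red-handled side cutter lying flat, 125x44x12 mm. Leave it alone.
- hex_keys: Bystander: hex keys in a small red holder, 67x42x9 mm. Leave it alone.
- pen_black: Bystander: black pen lying flat, 135x13x12 mm. Leave it alone.
- driver_black: Bystander: black precision screwdriver lying flat, 150x12x12 mm. Leave it alone.
- loupe: Bystander: black stand loupe, 41x41x34 mm. Leave it alone.

How it is judged:
By the outcome, as a careful person would: the job done as asked, in the order asked, and still so for the second after the job is handed in, with the robot touching nothing.
It also fails if it takes over 72 s, if anything falls off the work surface, if the arm or the gripper's body presses on something with over 40 N, if the wrist force passes 120 N, or if a joint passes its speed limit or range.

### The arm

A 6-joint arm with a two-finger parallel gripper is mounted at the origin on a cart in front of the work surface, level with it; the furniture and walls round the work are solid. World frame = base frame: x ahead of the robot, y to its left, z up, the work surface at z = 0. Lengths are in m, angles in rad, forces in N, time in s.
With the tool pointing down it reaches from about 0.425 to 1.125 m from the base axis. Payload 14.9 kg.
Tool frame: the origin (TCP) lies on the front face of the gripper's body, between the roots of the fingers; the fingertips stand 78 mm ahead of it and the grasp point (between the pads) lies grip_depth ahead of it (grip_depth is the distance from the TCP to the grasp point, in m); z points along the fingers, y is the line along which they close (so a half turn about z gives the same grasp; the last joint's range is limited). The gripper opens to 91 mm and grips with 3 to 60 N. Pads are 32 mm wide; open, the fingers measure 118 mm over their backs; the gripper's body (76 mm by 178 mm) begins 60 mm behind the grasp point.
Start: joints at [-1.25, 0.379, 1.734, -0, 1.028, -0.033], TCP at [0.243, -0.657, 0.292] pointing down, gripper open.
Joint ranges: [-2.77, 2.77], [-0.74, 2.19], [0, 2.66], [-1.06, 4.2], [0.31, 2.87], [-3.08, 3.08]. Speed limits (rad/s): [1.89, 1.89, 2.39, 3.14, 3.14, 3.14].

### API

Orientations are given as a unit quaternion [w, x, y, z].
In Python, from plant import state, camera, get_calibration, hand_in, look_for, landmark_of, grip_depth gives the robot as it stands.
- The arm moves only by the shell command python3 -m pendant 'ROWS' [FORCE]. ROWS is JSON, a list of rows, each a list of 7 numbers: the shift along the tool's x, y, z normalised to -1 to 1, where 1 is 0.3 m, then the turn, a rotation vector about the tool's x, y, z normalised to -1 to 1, where 1 is 0.5 rad, then the opening, from -1 (shut) to 1 (fully open), so that 0 is half open. A call has 1 to 20 rows; each row is the pose to reach, as a shift and turn from the pose commanded when the call began, along the tool's axes at that moment; what a row does not reach only later rows make up. A row lasts 1/10 s, in which the tool goes at most 50 mm and 8.59 degrees, less where a joint would pass 70% of its speed; a pose out of reach is approached as far as the arm can. A call with a number of a shift or a turn outside -1 to 1 is refused whole. A call with a gripper value outside its range is refused whole. The fingers move at their own pace and stop on an object; FORCE is the grip in N (left out, the last holds). Time passes only in rows, so rows that repeat a pose let the fingers close. It gives the time, the measured TCP pose, the force, the opening and the grip force at its end, in the units of the state.
- state(): the state, without advancing time (a new reading comes with each control period).
- camera(name): name is "scene" or "top"; returns the picture (480x640x3 uint8, red, green, blue); there is no depth.
- get_calibration(name): a dict with "camera_matrix" (3x3 intrinsics, pixels), "dist" ([k1, k2, p1, p2, k3] as OpenCV has them; the pictures are not rectified), "origin" and "rotation" of the camera in the world. Camera axes: x right, y down, z forward; pixel columns grow to the right and rows downward; lengths in m; the calibration is good to about 2 mm. A picture is of the moment at which its call begins. get_calibration takes no time and is no camera call.
- hand_in(): hands the job in; it is judged then, once.
Trained networks look in the newest picture that a camera, given by its name, has taken for a name from the list of things; names that differ only in an ending like _2 or _b are one class to them, and where a whole thing is asked for, a point or a joint stands for the part that bears it (a point fixed in the world has none). Each returns a list of dicts, best first, with "confidence" (0 to 1); they miss things now and then, are a little off and sometimes report something else, mostly with a low value. They report only what shows in the picture. A call takes as long as a camera call.
- look_for(camera, name): "location" ([x, y, z] in m, in world coordinates, good to about 4 mm: the middle of the surface that is visible of it).
- landmark_of(camera, name): "location" ([x, y, z] in m, in world coordinates, good to about 4 mm: a listed point, or the origin of a listed thing).
The state is a dict: "time_s": time; "joint_positions": joint angles; "joint_vel": joint speeds; "joint_torque": joint torques, N m; "ee_pos": TCP position; "orientation": TCP orientation; "ft_force": force on the tool from outside, world axes, zero at the start; "ft_torque": the same for the moment, N m; "grip_width": finger opening in m; "grasp_force": force on a finger pad.
Only numpy, scipy, OpenCV 4.12 (cv2) and the standard library are available. Lean on these libraries where they do the work, as an engineer would, in place of code of your own. Each camera call takes 0.05 s, during which the arm holds its last target. There are 200 camera calls.

## Working session

There is one attempt and no reset: what is moved stays moved. The work goes in short steps, Python scripts to look and compute and a shell command to move; the robot and the scene stay as the last step left them, time stands still between calls to the robot, and variables do not carry over. Pictures are saved under pics/ and viewed, at most 10 in all, crops included, and the job is handed in when it is done.

```bash
ls; mkdir -p pics; python3 - <<'E'
from plant import *
import cv2,numpy as np
s=state();print(s['time_s'],s['ee_pos'],s['orientation'],s['grip_width'],grip_depth if not callable(grip_depth) else grip_depth())
a=camera('scene');b=camera('top')
for n,i in(('scene',a),('top',b)):
    cv2.imwrite(f'pics/{n}0.png',i[:,:,::-1])
    c=get_calibration(n);print(n,c['origin'],np.round(c['rotation'],3).tolist(),c['camera_matrix'][0][0])
for n in('pin','rest_block','stand','slot_mouth','rotor_top','pin_collar','rotor_hole'):
    for c in('scene','top'):
        print(n,c,[(np.round(d['location'],4).tolist(),round(d['confidence'],2)) for d in landmark_of(c,n)[:2]])
print(state()['time_s'])
E
```

```text
pics
0.0 [ 0.24242345 -0.656336    0.29158113] [-5.55265761e-04  9.84391199e-01  1.75993330e-01 -7.94360056e-05] 0.09094623120909097 0.0595
scene [-0.18698435  0.61575048  0.83462307] [0.172, -0.387, 0.821, -0.383] 490.07817007580286
top [0.19986668 0.04047475 1.32266777] [0.079, -0.699, 0.706, -0.081] 583.6506597378943
pin scene []
pin top [([0.4781, -0.329, 0.0068], 0.56)]
rest_block scene []
rest_block top [([0.4784, -0.3314, -0.0009], 0.87)]
stand scene [([0.554, 0.1132, 0.002], 0.93), ([0.4917, 0.1196, 0.0529], 0.67)]
stand top [([0.551, 0.1162, -0.0015], 0.79)]
slot_mouth scene [([0.4911, 0.1213, 0.0504], 0.81)]
slot_mouth top [([0.4957, 0.1173, 0.052], 0.9)]
rotor_top scene [([0.5517, 0.1124, 0.0619], 0.74)]
rotor_top top [([0.5525, 0.11, 0.057], 0.68)]
pin_collar scene []
pin_collar top [([0.4826, -0.3211, 0.0458], 0.46)]
rotor_hole scene [([0.5052, 0.08, 0.0626], 0.8)]
rotor_hole top [([0.5113, 0.0722, 0.06], 0.59)]
0.8
```

View pics/top0.png

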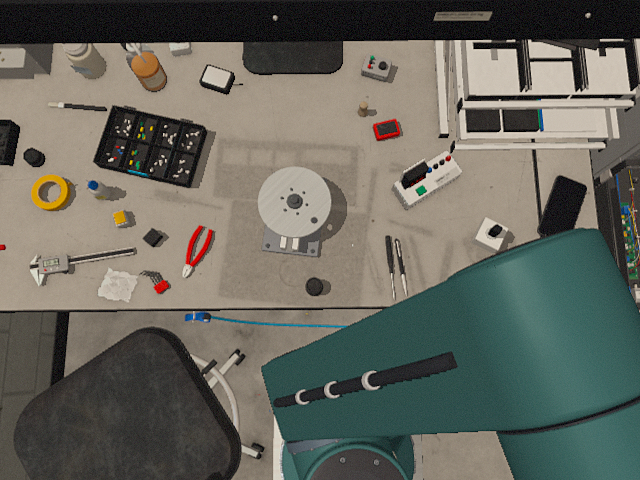

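View pics/scene0.png

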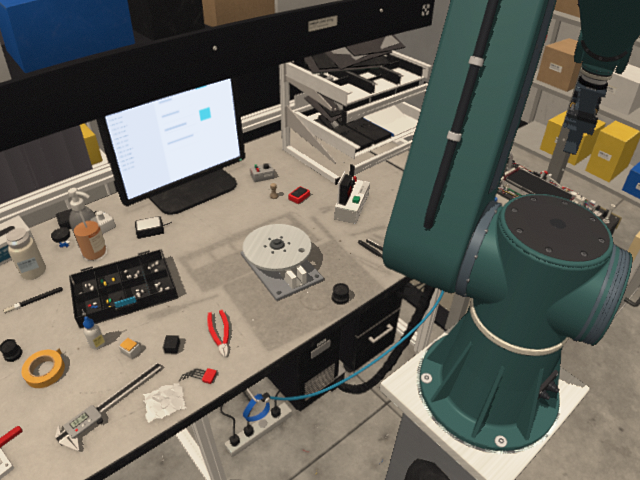

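The top view shows the rest block with the pin at about (491,233), the rotor centred at (294,201) with its hole at (314,220), and the slot block at about (290,243). The scene view shows the stand at (278,255), with the arm hiding the rest block. I'll zoom in on both.

```bash
cat > h.py <<'E'
from plant import *
import cv2,numpy as np
def px2w(n,uv,z):
    c=get_calibration(n);uv=np.array(uv,float).reshape(-1,1,2)
    p=cv2.undistortPoints(uv,np.array(c['camera_matrix']),np.array(c['dist'])).reshape(-1,2)
    d=np.c_[p,np.ones(len(p))]@np.array(c['rotation']).T;o=np.array(c['origin'])
    return o+d*((np.asarray(z)-o[2])/d[:,2]).reshape(-1,1)
def w2px(n,X):
    c=get_calibration(n);R=np.array(c['rotation']).T
    return cv2.projectPoints(np.array(X,float).reshape(-1,1,3),cv2.Rodrigues(R)[0],-R@np.array(c['origin']),np.array(c['camera_matrix']),np.array(c['dist']))[0].reshape(-1,2)
def crop(n,img,x,y,w,h,k,): return cv2.resize(img[y:y+h,x:x+w],None,fx=k,fy=k,interpolation=cv2.INTER_CUBIC)
E
python3 - <<'E'
from h import *
t=cv2.imread('pics/top0.png');s=cv2.imread('pics/scene0.png')
a=crop('',t,466,208,50,50,6);b=crop('',t,255,220,80,50,6)[:, :480];c=crop('',s,235,215,100,90,3)
print(a.shape,b.shape,c.shape)
im=np.zeros((600,790,3),np.uint8);im[:300,:300]=a;im[:300,305:785]=b;im[305:575,:300]=c
cv2.imwrite('pics/z.png',im)
E
```

```text
(300, 300, 3) (300, 480, 3) (270, 300, 3)
```

View pics/z.png

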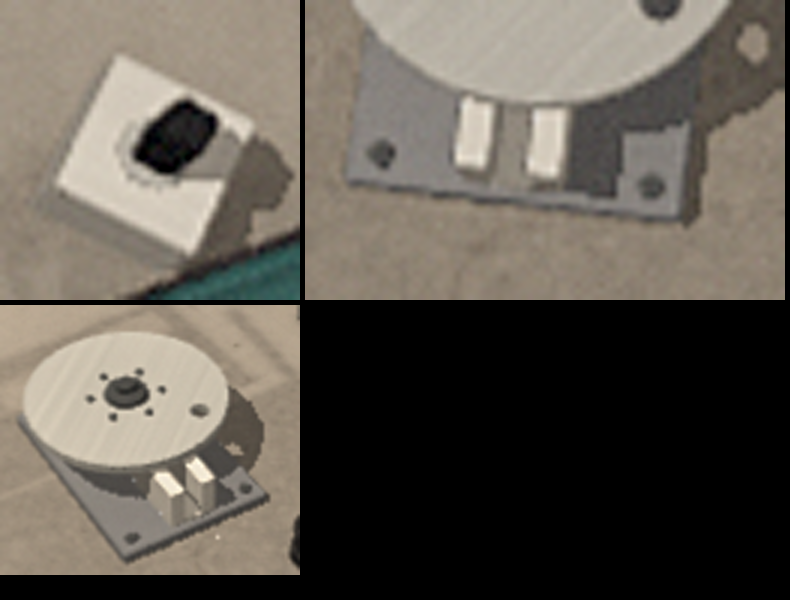

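The crop gives clear corners for the rest block, the handle silhouette, the front edge of the foot plate (345,178)–(685,215), and the two slot walls. Next I'll fit these.

```bash
cat > fit.py <<'E'
from h import *
from scipy.optimize import minimize,least_squares
t=cv2.imread('pics/top0.png');s=cv2.imread('pics/scene0.png')
q=np.array([(118,55),(253,128),(195,253),(58,183)])/6+[466-.5+1/12,208-.5+1/12]
W=px2w('top',q,.044);print('block c',W.mean(0).round(4),'edges',np.linalg.norm(W-np.roll(W,1,0),axis=1).round(4),'yaw',[round(np.degrees(np.arctan2(*(W[i]-W[i-1])[1::-1]))%90,1) for i in range(4)])
# handle silhouette
K=6;cr=cv2.resize(t[208:258,466:516],None,fx=K,fy=K,interpolation=cv2.INTER_CUBIC)
m=(cr.max(2)<75).astype(np.uint8);n,l,st,ce=cv2.connectedComponentsWithStats(m);i=l[125,190];m=(l==i).astype(np.uint8);print('area',m.sum(),ce[i])
def sil(p):
    c,sn=np.cos(p[2]),np.sin(p[2]);X=[(p[0]+c*a-sn*b,p[1]+sn*a+c*b,z) for a in(-.009,.009) for b in(-.009,.009) for z in(.048,.094)]
    u=(w2px('top',X)-[466-.5,208-.5])*K
    o=np.zeros(m.shape,np.uint8);cv2.fillConvexPoly(o,cv2.convexHull(np.round(u*16).astype(np.int32)),1,shift=4);return o
f=lambda p:1-(sil(p)&m).sum()/((sil(p)|m).sum())
r=[]
for y in range(0,90,10):
    R=minimize(f,[W.mean(0)[0],W.mean(0)[1],np.radians(y)],method='Nelder-Mead',options=dict(initial_simplex=np.array([[W.mean(0)[0]+a,W.mean(0)[1]+b,np.radians(y)+c] for a,b,c in((0,0,0),(.005,0,0),(0,.005,0),(0,0,.1))])))
    r.append((R.fun,R.x[:2].round(4).tolist(),round(np.degrees(R.x[2])%90,1)))
print(*sorted(r)[:4],sep='\n')
# plate front edge & slot walls
e=lambda P:np.array([((x-305)/6+255,y/6+220) for x,y in P])-.42
F=px2w('top',e([(345,178),(685,215)]),.012);d=F[1]-F[0];print('front edge',F[:,:2].round(4).tolist(),np.linalg.norm(d).round(4),'slot dir deg',np.degrees(np.arctan2(d[0],-d[1])) )
S=px2w('top',e([(494,97),(490,172),(532,108),(527,180)]),.048);print('slot walls',S[:,:2].round(4).tolist())
# rotor ellipse, both cams: coarse circle fit by edge contrast
for n,im,c0 in(('top',t,(.552,.112)),('scene',s,(.552,.112))):
    g=cv2.GaussianBlur(cv2.cvtColor(im,cv2.COLOR_BGR2GRAY),(0,0),1).astype(np.float32)
    a=np.linspace(0,2*np.pi,360,endpoint=False)
    def samp(c,r):
        u=w2px(n,np.c_[c[0]+r*np.cos(a),c[1]+r*np.sin(a),0*a+.0625]).astype(np.float32);return cv2.remap(g,u[None,:,0].copy(),u[None,:,1].copy(),cv2.INTER_LINEAR)[0]
    cost=lambda c:-np.clip(samp(c,.0805)-samp(c,.0835),-5,25).mean()
    R=min((minimize(cost,[c0[0]+i*.003,c0[1]+j*.003],method='Nelder-Mead',options=dict(initial_simplex=[[c0[0]+i*.003,c0[1]+j*.003],[c0[0]+i*.003+.002,c0[1]+j*.003],[c0[0]+i*.003,c0[1]+j*.003+.002]])) for i in(-1,0,1) for j in(-1,0,1)),key=lambda R:R.fun)
    print('rotor',n,R.x.round(4),R.fun)
E
python3 fit.py
```

```text
Traceback (most recent call last):
  File "fit.py", line 5, in <module>
    W=px2w('top',q,.044);print('block c',W.mean(0).round(4),'edges',np.linalg.norm(W-np.roll(W,1,0),axis=1).round(4),'yaw',[round(np.degrees(np.arctan2(*(W[i]-W[i-1])[1::-1]))%90,1) for i in range(4)])
  File "h.py", line 6, in px2w
    d=np.c_[p,np.ones(len(p))]@np.array(c['rotation']).T;o=np.array(c['origin'])
      ~~~~~~~~~~~~~~~~~~~~~~~~^~~~~~~~~~~~~~~~~~~~~~~~~~
ValueError: matmul: Input operand 1 has a mismatch in its core dimension 0, with gufunc signature (n?,k),(k,m?)->(n?,m?) (size 4 is different from 3)
```

```bash
sed -i "s/^import cv2.*/&\nfrom scipy.spatial.transform import Rotation\nRot=lambda q:Rotation.from_quat(np.roll(np.array(q,float),-1)).as_matrix()/; s/np.array(c\['rotation'\])/Rot(c['rotation'])/" h.py; python3 fit.py
```

```text
block c [ 0.4797 -0.3328  0.044 ] edges [0.0555 0.0565 0.0538 0.0561] yaw [np.float64(62.1), np.float64(59.5), np.float64(61.9), np.float64(61.2)]
area 3863 [175.91379757 138.15816723]
(np.float64(0.2072239422084623), [0.479, -0.3311], np.float64(41.6))
(np.float64(0.20881383855024716), [0.4792, -0.3314], np.float64(41.3))
(np.float64(0.20921621065624352), [0.4795, -0.3318], np.float64(41.2))
(np.float64(0.21036397285626152), [0.4798, -0.3321], np.float64(40.9))
front edge [[0.4545, 0.1872], [0.439, 0.0578]] 0.1303 slot dir deg -6.858049452747627
slot walls [[0.4777, 0.1282], [0.4493, 0.1295], [0.4734, 0.114], [0.4461, 0.1158]]Traceback (most recent call last):
  File "fit.py", line 30, in <module>
    R=min((minimize(cost,[c0[0]+i*.003,c0[1]+j*.003],method='Nelder-Mead',options=dict(initial_simplex=[[c0[0]+i*.003,c0[1]+j*.003],[c0[0]+i*.003+.002,c0[1]+j*.003],[c0[0]+i*.003,c0[1]+j*.003+.002]])) for i in(-1,0,1) for j in(-1,0,1)),key=lambda R:R.fun)
  File "fit.py", line 30, in <genexpr>
    R=min((minimize(cost,[c0[0]+i*.003,c0[1]+j*.003],method='Nelder-Mead',options=dict(initial_si
[... 389 characters left out ...]
d(fun, x0, args, callback, bounds=bounds,
                               **options)
    fxr = func(xr)
    fx = function(np.copy(x), *(wrapper_args + args))
  File "fit.py", line 29, in <lambda>
    cost=lambda c:-np.clip(samp(c,.0805)-samp(c,.0835),-5,25).mean()
                           ~~~~^^^^^^^^^
  File "fit.py", line 28, in samp
    u=w2px(n,np.c_[c[0]+r*np.cos(a),c[1]+r*np.sin(a),0*a+.0625]).astype(np.float32);return cv2.remap(g,u[None,:,0].copy(),u[None,:,1].copy(),cv2.INTER_LINEAR)[0]
      ~~~~^^^^^^^^^^^^^^^^^^^^^^^^^^^^^^^^^^^^^^^^^^^^^^^^^^^^^^
  File "h.py", line 11, in w2px
    c=get_calibration(n);R=Rot(c['rotation']).T
ValueError: time passes only in moves, steps and waits
```

```bash
sed -i "s/^Rot=/from functools import lru_cache\nget_calibration=lru_cache(None)(get_calibration)\nRot=/" h.py
sed -i "s/cr.max(2)<75/cr.max(2)<TH/; s/^from scipy.optimize/import sys;TH=int(sys.argv[1])\n&/; s/sorted(r)\[:4\]/sorted(r)[:5]/" fit.py; python3 fit.py 60;python3 fit.py 100 | sed -n 2,7p
python3 - <<'E'
from h import *
t=cv2.imread('pics/top0.png')[225:250,480:508].max(2)
for r in t: print(*['%3d'%v for v in r])
E
```

```text
block c [ 0.4797 -0.3328  0.044 ] edges [0.0555 0.0565 0.0538 0.0561] yaw [np.float64(62.1), np.float64(59.5), np.float64(61.9), np.float64(61.2)]
area 3695 [175.90175913 138.12936401]
(np.float64(0.22973821989528798), [0.479, -0.3311], np.float64(39.7))
(np.float64(0.2320083682008368), [0.4793, -0.3314], np.float64(38.3))
(np.float64(0.23218776194467727), [0.4793, -0.3313], np.float64(38.7))
(np.float64(0.23256784968684763), [0.4797, -0.332], np.float64(38.7))
(np.float64(0.23279648609077597), [0.4792, -0.3315], np.float64(38.1))
front edge [[0.4545, 0.1872], [0.439, 0.0578]] 0.1303 slot dir deg -6.858049452747627
slot walls [[0.4777, 0.1282], [0.4493, 0.1295], [0.4734, 0.114], [0.4461, 0.1158]]
rotor top [0.5547 0.1099] -21.263935089111328
rotor scene [0.555 0.112] -20.371017456054688
area 4172 [175.92497603 138.39549377]
(np.float64(0.17583299879566439), [0.4793, -0.3314], np.float64(43.4))
(np.float64(0.1772681954137587), [0.4792, -0.3317], np.float64(45.0))
(np.float64(0.1793695131683959), [0.4796, -0.3319], np.float64(43.8))
(np.float64(0.17979315831344467), [0.48, -0.3325], np
[... 2185 characters left out ...]
 152  92  88  92  91  96  90
129 127 126 124 131 154 179 204 215 215 214 211 212 210 208 214 212 211 217 222 201 117  85  87  89  96  97  93
127 127 131 128 122 121 129 155 180 203 215 216 216 209 210 209 209 212 214 226 152  86  88  88  94  93  97  89
124 126 127 132 132 128 125 124 128 151 177 198 215 216 212 212 208 210 217 214 121  82  92  91  94  99  90  83
139 133 128 126 129 128 128 131 129 124 131 152 176 205 214 214 214 211 220 177  99  86  85  88  93  96  85 135
149 140 136 130 127 122 125 130 133 129 124 122 130 154 179 204 216 222 213 132  84  89  89  95  95  85  95 117
140 143 144 141 135 129 124 127 125 130 129 130 122 119 130 158 175 211 176 106  88  85  95  97  97  84  71  66
```

```bash
cat > go.py <<'E'
# usage: go.py x y z yawdeg(of tool y): prints normalised rows to target from present pose
from h import *
import sys
x,y,z,a=map(float,sys.argv[1:5]);s=state();R=Rot(s['orientation']);p=np.array(s['ee_pos'])
a=np.radians(a);Y=np.array([np.cos(a),np.sin(a),0]);Z=np.array([0,0,-1.]);T=np.c_[np.cross(Y,Z),Y,Z]
d=R.T@(np.array([x,y,z])-p);w=Rotation.from_matrix(R.T@T).as_rotvec()
print('t',s['time_s'],'p',p.round(4),'yawy',np.degrees(np.arctan2(R[1,1],R[0,1])).round(2),'j',np.round(s['joint_positions'],2),'F',np.round(s['ft_force'],1),'w',round(s['grip_width'],4))
print('shift',(d/.3).round(4),'turn',(w/.5).round(4))
E
python3 go.py 0.4793 -0.332 0.30 -119; python3 - <<'E'
E
```

```text
t 0.8 p [ 0.2425 -0.6567  0.2923] yawy -69.73 j [-1.25  0.38  1.73 -0.    1.03 -0.03] F [-0.8  0.4  0.3] w 0.0916
shift [ 1.1154 -0.7418 -0.0259] turn [1.0000e-04 0.0000e+00 1.7199e+00]
```

```bash
python3 -m pendant '[[0.14,-0.09,-0.006,0,0,0.25,0],[0.28,-0.18,-0.013,0,0,0.5,0],[0.42,-0.28,-0.013,0,0,0.75,0],[0.56,-0.37,-0.013,0,0,0.86,0],[0.56,-0.37,-0.013,0,0,0.86,0]]' 20; python3 go.py 0.4793 -0.332 0.30 -119
```

```text
time_s: 1.3
ee_pos: [0.3639, -0.4906, 0.2962]
orientation: [-0.0, 0.999, -0.037, 0.0]
ft_force: [0.1, -0.7, -0.4]
grip_width: 0.054
grasp_force: 0.0
t 1.3 p [ 0.3639 -0.4906  0.2962] yawy -94.29 j [-0.97  0.24  1.92  0.    0.99  0.67] F [ 0.1 -0.7 -0.4] w 0.054
shift [ 0.3439 -0.556  -0.0122] turn [-1.700e-03  3.000e-04  8.627e-01]
```

```bash
python3 -m pendant '[[0.1,-0.15,-0.01,0,0,0.25,0],[0.2,-0.3,-0.01,0,0,0.5,0],[0.3,-0.45,-0.012,0,0,0.75,0],[0.344,-0.556,-0.012,0,0,0.863,0],[0.344,-0.556,-0.012,0,0,0.863,0],[0.344,-0.556,-0.012,0,0,0.863,0]]'; python3 - <<'E'
from h import *
s=camera('scene');t=camera('top');cv2.imwrite('pics/s1.png',s[:,:,::-1]);cv2.imwrite('pics/t1.png',t[:,:,::-1])
print(w2px('scene',[(.4793,-.332,.09)]))
u,v=w2px('scene',[(.4793,-.332,.07)])[0].astype(int)
a=crop('',s,u-33,v-33,66,66,6)[:,:,::-1];b=crop('',t,440,180,100,100,4)[:,:,::-1][:396,:396]
cv2.imwrite('pics/z1.png',np.hstack([a,b]))
E
python3 go.py 0.4793 -0.332 0.1305 -119
```

```text
time_s: 1.9
ee_pos: [0.4776, -0.3356, 0.2999]
orientation: [0.0, 0.968, -0.25, 0.0]
ft_force: [0.4, -0.5, 1.1]
grip_width: 0.0459
grasp_force: 0.0
[[423.33404643 184.68201613]]
t 2.0 p [ 0.4769 -0.3368  0.2998] yawy -119.08 j [-0.65  0.19  1.97 -0.    0.98  1.42] F [0.5 0.4 0. ] w 0.0456
shift [-0.0008 -0.0179  0.5642] turn [ 0.0004 -0.0002 -0.0028]
```

View pics/z1.png

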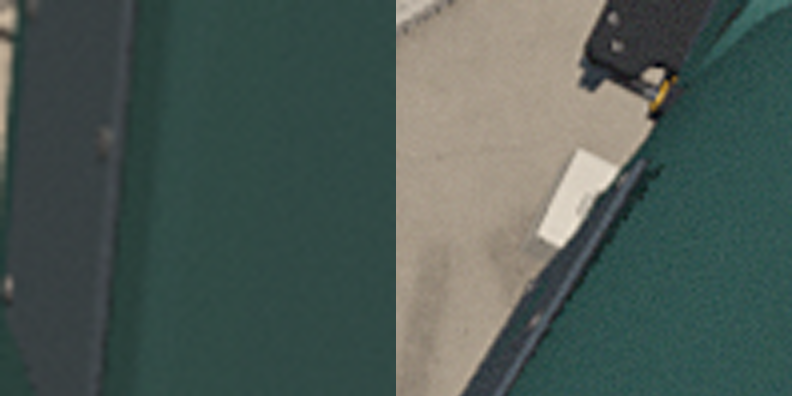

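The arm hides the pin in the scene view, and in the top view only the rest block's left half shows at (575,200), in the right-hand crop. It is undisturbed, so I'll settle and descend.

```bash
python3 -m pendant '[[0,-0.018,0.1,0,0,0,0],[0,-0.018,0.2,0,0,0,0],[0,-0.018,0.25,0,0,0,0],[0,-0.018,0.25,0,0,0,0],[0,-0.018,0.25,0,0,0,0]]'; python3 go.py 0.4793 -0.332 0.1305 -119
```

```text
time_s: 2.5
ee_pos: [0.4799, -0.332, 0.2254]
orientation: [0.0, 0.968, -0.251, 0.0]
ft_force: [0.5, 0.4, 0.7]
grip_width: 0.0456
grasp_force: 0.0
t 2.5 p [ 0.4799 -0.332   0.2254] yawy -119.13 j [-0.65  0.29  2.   -0.    0.85  1.43] F [0.5 0.4 0.7] w 0.0456
shift [-0.0018  0.001   0.3164] turn [ 0.0001 -0.0006 -0.0045]
```

```bash
python3 -m pendant '[[-0.002,0,0.08,0,0,0,0],[-0.002,0,0.15,0,0,0,0],[-0.002,0,0.2,0,0,0,0],[-0.002,0,0.24,0,0,0,0],[-0.002,0,0.28,0,0,0,0],[-0.002,0,0.316,0,0,0,0],[-0.002,0,0.316,0,0,0,0],[-0.002,0,0.316,0,0,0,0]]'; python3 -m pendant '[[0,0,0,0,0,0,-0.3],[0,0,0,0,0,0,-0.45],[0,0,0,0,0,0,-0.55],[0,0,0,0,0,0,-0.62],[0,0,0,0,0,0,-0.8],[0,0,0,0,0,0,-1],[0,0,0,0,0,0,-1],[0,0,0,0,0,0,-1]]' 8; python3 go.py 0.4793 -0.332 0.1305 -119;
```

```text
time_s: 3.3
ee_pos: [0.4795, -0.3309, 0.13]
orientation: [-0.0, 0.968, -0.251, -0.0]
ft_force: [-0.5, 0.4, 0.5]
grip_width: 0.0459
grasp_force: 0.0
time_s: 4.1
ee_pos: [0.4795, -0.3308, 0.1301]
orientation: [-0.0, 0.968, -0.251, 0.0]
ft_force: [0.7, 2.8, 5.2]
grip_width: 0.0179
grasp_force: 8.0
t 4.1 p [ 0.4795 -0.3308  0.1301] yawy -119.09 j [-0.64  0.44  2.02  0.    0.68  1.43] F [0.7 2.8 5.2] w 0.0179
shift [ 0.0014  0.004  -0.0012] turn [-0.0004 -0.0002 -0.0032]
```

```bash
python3 -m pendant '[[0,0,0,0,0,0,-1],[0,0,0,0,0,0,-1],[0,0,0,0,0,0,-1],[0,0,-0.01,0,0,0,-1],[0,0,-0.02,0,0,0,-1],[0,0,-0.04,0,0,0,-1],[0,0,-0.07,0,0,0,-1],[0,0,-0.1,0,0,0,-1],[0,0,-0.14,0,0,0,-1],[0,0,-0.2,0,0,0,-1],[0,0,-0.27,0,0,0,-1],[0,0,-0.34,0,0,0,-1],[0,0,-0.34,0,0,0,-1]]' 30; python3 go.py 0.4929 0.1179 0.22 -96.4
```

```text
time_s: 5.4
ee_pos: [0.4803, -0.3319, 0.2355]
orientation: [0.001, 0.968, -0.251, 0.002]
ft_force: [-0.5, -1.0, -0.2]
grip_width: 0.0176
grasp_force: 30.0
t 5.4 p [ 0.4803 -0.3319  0.2355] yawy -119.09 j [-0.64  0.27  2.   -0.    0.86  1.43] F [-0.5 -1.  -0.2] w 0.0176
shift [-0.6924 -1.3307  0.0469] turn [ 0.0041 -0.0091 -0.7919]
```

```bash
python3 -m pendant '[[-0.03,-0.06,0,0,0,0,-1],[-0.09,-0.18,0,0,0,0,-1],[-0.16,-0.31,0,0,0,0,-1],[-0.23,-0.44,0,0,0,0,-1],[-0.30,-0.57,0,0,0,0,-1],[-0.36,-0.7,0,0,0,0,-1],[-0.42,-0.81,0,0,0,0,-1],[-0.46,-0.89,0,0,0,0,-1],[-0.48,-0.94,0,0,0,0,-1],[-0.48,-0.94,0,0,0,0,-1],[-0.48,-0.94,0,0,0,0,-1]]'; python3 go.py 0.4929 0.1179 0.22 -96.4
```

```text
time_s: 6.5
ee_pos: [0.4901, -0.0142, 0.2315]
orientation: [0.0, 0.968, -0.251, -0.0]
ft_force: [-0.5, 0.6, -1.4]
grip_width: 0.0181
grasp_force: 30.0
t 6.5 p [ 0.4901 -0.0142  0.2315] yawy -119.03 j [-0.08  0.14  2.18 -0.    0.82  2.  ] F [-0.5  0.6 -1.4] w 0.0181
shift [-0.2053 -0.3895  0.0381] turn [ 0.0008  0.0017 -0.7899]
```

```bash
python3 -m pendant '[[-0.02,-0.04,0,0,0,-0.15,-1],[-0.06,-0.12,0,0,0,-0.35,-1],[-0.11,-0.21,0.01,0,0,-0.55,-1],[-0.16,-0.3,0.02,0,0,-0.7,-1],[-0.19,-0.36,0.03,0,0,-0.79,-1],[-0.205,-0.389,0.038,0,0,-0.79,-1],[-0.205,-0.389,0.038,0,0,-0.79,-1],[-0.205,-0.389,0.038,0,0,-0.79,-1],[-0.205,-0.389,0.038,0,0,-0.79,-1]]'; python3 - <<'E'
from h import *
s=camera('scene');t=camera('top')
for n in('pin','pin_collar','slot_mouth','rotor_top'):
    for c in('scene','top'):
        print(n,c,[(np.round(d['location'],4).tolist(),round(d['confidence'],2)) for d in landmark_of(c,n)[:2]])
a=crop('',s,225,180,120,120,5)[:,:,::-1]
cv2.imwrite('pics/z2.png',a[:600]);cv2.imwrite('pics/s2.png',s[:,:,::-1]);cv2.imwrite('pics/t2.png',t[:,:,::-1])
E
python3 go.py 0.4929 0.1179 0.20 -96.4
```

```text
time_s: 7.4
ee_pos: [0.4936, 0.1165, 0.2206]
orientation: [0.0, 0.998, -0.057, -0.0]
ft_force: [-0.7, -1.3, -1.3]
grip_width: 0.0177
grasp_force: 30.0
pin scene [([0.4947, 0.1157, 0.0981], 0.51), ([0.4124, -0.1273, 0.0012], 0.3)]
pin top []
pin_collar scene [([0.4904, 0.115, 0.1355], 0.51), ([0.5521, 0.114, 0.0001], 0.2)]
pin_collar top []
slot_mouth scene [([0.4937, 0.1244, 0.0509], 0.95)]
slot_mouth top [([0.4083, -0.1101, 0.0008], 0.69)]
rotor_top scene [([0.5542, 0.1131, 0.0578], 0.84), ([0.4941, 0.1149, 0.1013], 0.65)]
rotor_top top []
t 7.9 p [0.4936 0.1174 0.2206] yawy -96.46 j [0.19 0.18 2.15 0.   0.8  1.87] F [-0.2  0.  -1.1] w 0.0178
shift [-0.0026 -0.0013  0.0686] turn [-0.0001 -0.0001 -0.0021]
```

View pics/z2.png

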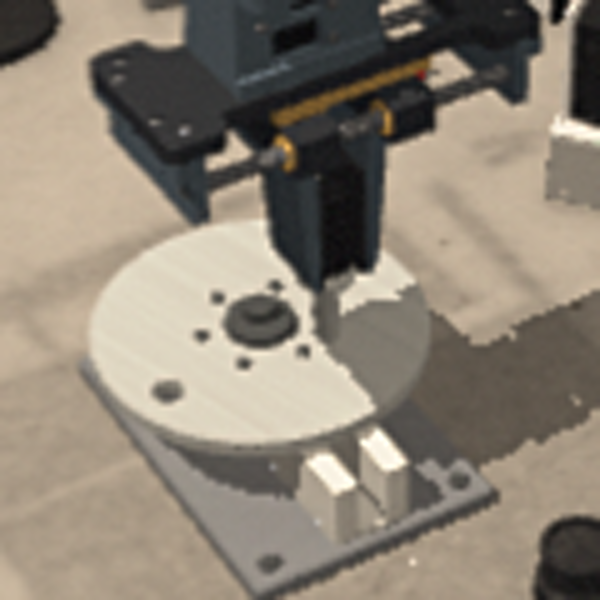

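The pin hangs upright over the rotor, with its shank at about (330,315) in the crop. The hole is at (168,390) and the slot walls at (330,480) and (385,455). I'll check the camera bias against the known pin pose and refine the slot line.

```bash
python3 - <<'E'
from h import *
f=lambda P:np.array(P)/5+[225,180]-.4
S=px2w('scene',f([(325,450),(356,485),(360,435),(385,477)]),.048);print('slot edges scene',S[:,:2].round(4).tolist())
S=px2w('scene',f([(303,457),(335,498),(380,428),(409,465)]),.048);print('block outer',S[:,:2].round(4).tolist())
p=np.array([.4936,.1174,.2206])
for k in(.122,.086,.082): print(k,((w2px('scene',[p-[0,0,k]])-[225,180]+.4)*5).round(0))
im=cv2.imread('pics/s2.png')[235:258,284:304].max(2)
for r in im: print(*['%3d'%v for v in r])
E
```

```text
slot edges scene [[0.4782, 0.1315], [0.4509, 0.1345], [0.4759, 0.1126], [0.4467, 0.1209]]
block outer [[0.4808, 0.1422], [0.4503, 0.147], [0.4738, 0.1024], [0.4459, 0.1075]]
0.122 [[326. 338.]]
0.086 [[325. 277.]]
0.082 [[324. 271.]]
123  49  40  52  53  27  54  82  87 125 125 138 230 240 231 225 223 222 221 222
157  85  47  50  51  44 126 134 128 127 124 155 221 231 229 226 223 220 220 221
219 159 106  62  51  48 117 126 121 116 151 211 224 222 224 226 225 225 223 224
226 225 200 126  65  75  99 103 130 170 219 226 221 220 222 225 226 228 230 229
224 228 229 170 100  88  95 102 138 224 231 227 225 227 216 215 219 222 224 230
224 225 229 167  99  88  94  98 118 221 232 230 223 217 148 128 128 127 130 134
221 227 226 142  88  86  96  98 117 219 222 220 153 132 123 120 122 120 120 122
206 230 226 124  78  85  96 100 117 203 148 131 119 123 125 127 127 126 126 126
132 221 230 165  95  86  96 103 107 130 120 120 122 125 127 129 130 128 128 126
107 218 233 201 111  87  95 103 107 122 125 124 123 121 124 127 128 128 129 129
108 218 231 191 107  83  94 102 109 123 127 127 126 125 124 122 12
[... 273 characters left out ...]
 228 149 123 127 128 128 127 125 126 128 127 126 127 128 128
147  96  87 214 229 229 165 127 123 126 128 128 128 129 127 127 129 129 129 129
187 177 151 218 226 226 225 163 126 124 125 125 129 129 128 129 128 128 129 129
224 224 221 223 222 224 228 228 164 145 127 124 126 126 129 127 127 127 127 129
220 223 222 222 219 220 223 227 229 228 166 128 126 129 128 129 129 129 128 129
220 221 220 220 221 220 220 222 227 231 229 148 123 128 129 128 130 129 128 129
222 221 220 220 220 220 220 220 221 225 229 165 127 125 128 129 129 129 130 129
221 223 223 222 221 220 221 221 221 222 225 226 164 127 124 128 128 131 130 131
223 222 223 223 222 222 221 220 219 222 224 228 226 166 128 126 127 129 130 131
```

```bash
python3 go.py 0.4935 0.1195 0.189 -97
```

```text
t 7.9 p [0.4936 0.1174 0.2206] yawy -96.46 j [0.19 0.18 2.15 0.   0.8  1.87] F [-0.2  0.  -1.1] w 0.0178
shift [-0.0012 -0.0068  0.1052] turn [-0.0001 -0.0001  0.0188]
```

```bash
python3 -m pendant '[[-0.001,-0.007,0.02,0,0,0.019,-1],[-0.001,-0.007,0.05,0,0,0.019,-1],[-0.001,-0.007,0.08,0,0,0.019,-1],[-0.001,-0.007,0.1,0,0,0.019,-1],[-0.001,-0.007,0.105,0,0,0.019,-1],[-0.001,-0.007,0.105,0,0,0.019,-1],[-0.001,-0.007,0.105,0,0,0.019,-1],[-0.001,-0.007,0.105,0,0,0.019,-1]]'; python3 go.py 0.4935 0.1195 0.184 -97;python3 -m pendant '[[0,0,0,0,0,0,-1]]'; python3 -m pendant '[[0,0,0.005,0,0,0,-1],[0,0,0.01,0,0,0,-1],[0,0,0.0133,0,0,0,-1],[0,0,0.0133,0,0,0,-1]]'|grep -A2 pos;python3 -m pendant '[[0,0,0.0015,0,0,0,-1],[0,0,0.0015,0,0,0,-1]]'; python3 -m pendant '[[0,0,0.0015,0,0,0,-1],[0,0,0.0015,0,0,0,-1]]'
```

```text
time_s: 8.7
ee_pos: [0.4937, 0.1196, 0.1893]
orientation: [-0.0, 0.998, -0.061, 0.0]
ft_force: [-0.6, -0.2, -1.3]
grip_width: 0.0177
grasp_force: 30.0
t 8.7 p [0.4937 0.1196 0.1893] yawy -97.01 j [0.19 0.24 2.16 0.   0.74 1.88] F [-0.6 -0.2 -1.3] w 0.0177
shift [-0.0007  0.0004  0.0177] turn [-0.0004 -0.001  -0.0002]
time_s: 8.8
ee_pos: [0.4937, 0.1196, 0.1893]
orientation: [-0.0, 0.998, -0.061, 0.0]
ft_force: [0.6, 0.5, -0.2]
grip_width: 0.0177
grasp_force: 30.0
ee_pos: [0.4935, 0.1195, 0.1849]
orientation: [0.0, 0.998, -0.061, -0.0]
ft_force: [0.3, 0.0, -0.2]
time_s: 9.4
ee_pos: [0.4936, 0.1196, 0.1846]
orientation: [0.0, 0.998, -0.061, -0.0]
ft_force: [0.5, -0.1, -0.1]
grip_width: 0.0183
grasp_force: 30.0
time_s: 9.6
ee_pos: [0.4936, 0.1196, 0.1842]
orientation: [0.0, 0.998, -0.061, 0.0]
ft_force: [0.5, -0.9, 0.7]
grip_width: 0.0178
grasp_force: 30.0
```

```bash
for i in 1 2; do python3 -m pendant '[[0,0,0.0015,0,0,0,-1],[0,0,0.0015,0,0,0,-1],[0,0,0.0015,0,0,0,-1]]'|grep -E 'time|pos|ft'; done;python3 -m pendant '[[0,0,0.0015,0,0,0,-1],[0,0,0.0015,0,0,0,-1],[0,0,0.0015,0,0,0,-1]]'|grep -E 'time|pos|ft'; python3 - <<'E'
from h import *
for i in range(4):
    camera('scene');d=landmark_of('scene','rotor_hole');s=state()
    print(s['time_s'],[(round(np.degrees(np.arctan2(x['location'][1]-.1119,x['location'][0]-.555)),0),round(x['confidence'],2),round(x['location'][2],3)) for x in d[:1]],np.round(s['ft_force'],1))
E
```

```text
time_s: 9.9
ee_pos: [0.4936, 0.1196, 0.1837]
ft_force: [-0.9, -1.6, 0.6]
time_s: 10.2
ee_pos: [0.4936, 0.1196, 0.1833]
ft_force: [0.1, -2.1, 0.9]
time_s: 10.5
ee_pos: [0.4936, 0.1196, 0.1828]
ft_force: [-1.1, -1.0, 3.1]
10.6 [(np.float64(-20.0), 0.74, 0.06)] [-0.4 -2.4  3. ]
10.7 [(np.float64(-9.0), 0.78, 0.059)] [-0.2 -2.3  3.4]
10.8 [(np.float64(-2.0), 0.8, 0.059)] [ 0.7 -2.3  3. ]
10.9 [(np.float64(6.0), 0.89, 0.062)] [-0.1 -2.5  2.6]
```

```bash
cat > watch.py <<'E'
from h import *
import sys
for i in range(int(sys.argv[1])):
    camera('scene');d=landmark_of('scene','rotor_hole');s=state()
    print(round(s['time_s'],2),[(round(np.degrees(np.arctan2(x['location'][1]-.1119,x['location'][0]-.555)),0),round(x['confidence'],2)) for x in d[:1]],np.round(s['ft_force'],1),np.round(s['ee_pos'],4))
E
python3 -m pendant '[[0,0,0.001,0,0,0,-1],[0,0,0.001,0,0,0,-1]]'|grep -E 'ft'; python3 watch.py 6
```

```text
ft_force: [-1.1, -3.3, 4.4]
11.2 [(np.float64(26.0), 0.91)] [-0.1 -2.9  3.5] [0.4936 0.1196 0.1825]
11.3 [(np.float64(33.0), 0.6)] [-0.8 -2.8  3.3] [0.4936 0.1196 0.1825]
11.4 [(np.float64(39.0), 0.64)] [-1.2 -1.7  3.8] [0.4936 0.1196 0.1825]
11.5 [] [-1.2 -2.1  2.7] [0.4935 0.1196 0.1825]
11.6 [(np.float64(49.0), 0.9)] [ 0.2 -1.4  2.6] [0.4936 0.1196 0.1825]
11.7 [(np.float64(58.0), 0.65)] [-0.8 -2.5  4.3] [0.4935 0.1196 0.1825]
```

```bash
python3 -m pendant '[[0,0,0.001,0,0,0,-1],[0,0,0.001,0,0,0,-1],[0,0,0.001,0,0,0,-1],[0,0,0.001,0,0,0,-1],[0,0,0.001,0,0,0,-1]]'|grep -E 'ft'; python3 watch.py 4
```

```text
ft_force: [-0.0, -2.7, 4.1]
12.3 [(np.float64(84.0), 0.96)] [-0.2 -2.5  3.4] [0.4936 0.1196 0.1822]
12.4 [(np.float64(87.0), 0.68)] [ 0.2 -2.   4.4] [0.4936 0.1196 0.1822]
12.5 [(np.float64(89.0), 0.7)] [-0.7 -3.   3.8] [0.4936 0.1196 0.1822]
12.6 [(np.float64(91.0), 0.82)] [-0.2 -3.4  5. ] [0.4936 0.1196 0.1822]
```

```bash
python3 -m pendant '[[0,0,0,0,0,0,-1],[0,0,0,0,0,0,-1],[0,0,0,0,0,0,-1],[0,0,0,0,0,0,-1],[0,0,0,0,0,0,-1],[0,0,0,0,0,0,-1],[0,0,0,0,0,0,-1],[0,0,0,0,0,0,-1],[0,0,0,0,0,0,-1],[0,0,0,0,0,0,-1]]'|grep -E 'ft'; python3 watch.py 3
```

```text
ft_force: [0.4, -2.4, 4.5]
13.7 [(np.float64(131.0), 0.58)] [ 0.1 -3.8  3.5] [0.4936 0.1196 0.1822]
13.8 [(np.float64(135.0), 0.73)] [-0.3 -2.   3.6] [0.4935 0.1196 0.1822]
13.9 [(np.float64(136.0), 0.89)] [-1.4 -2.7  4.9] [0.4936 0.1196 0.1822]
```

```bash
python3 -m pendant '[[0,0,0,0,0,0,-1],[0,0,0,0,0,0,-1],[0,0,0,0,0,0,-1],[0,0,0,0,0,0,-1],[0,0,0,0,0,0,-1],[0,0,0,0,0,0,-1],[0,0,0,0,0,0,-1]]'|grep -E 'ft'; python3 watch.py 5
```

```text
ft_force: [0.4, -2.4, 3.3]
14.7 [(np.float64(170.0), 0.72)] [-1.1 -6.3  0.1] [0.4933 0.1195 0.182 ]
14.8 [(np.float64(174.0), 0.58)] [-1.1 -3.5  0.1] [0.4932 0.1195 0.1819]
14.9 [(np.float64(176.0), 0.83)] [-0.8 -3.8 -0. ] [0.4932 0.1195 0.1819]
15.0 [] [-1.  -2.8  0.1] [0.4933 0.1195 0.182 ]
15.1 [(np.float64(175.0), 0.77)] [-1.8 -2.7  0.5] [0.4933 0.1195 0.182 ]
```

The tip has caught in the hole: Fz is about 0, there is a steady side load, and the hole stays put. Next I push down slowly while watching the force.

```bash
python3 -m pendant '[[0,0,0.005,0,0,0,-1],[0,0,0.01,0,0,0,-1],[0,0,0.015,0,0,0,-1],[0,0,0.02,0,0,0,-1],[0,0,0.025,0,0,0,-1],[0,0,0.03,0,0,0,-1],[0,0,0.033,0,0,0,-1],[0,0,0.033,0,0,0,-1]]'|grep -E 'ft|pos'; python3 -m pendant '[[0,0,0.002,0,0,0,-1],[0,0,0.004,0,0,0,-1],[0,0,0.004,0,0,0,-1]]'|grep -E 'ft|pos';python3 -m pendant '[[0,0,0.002,0,0,0,-1],[0,0,0.004,0,0,0,-1],[0,0,0.004,0,0,0,-1]]'|grep -E 'ft|pos'
```

```text
ee_pos: [0.4935, 0.1196, 0.1722]
ft_force: [-1.8, -2.3, 1.2]
ee_pos: [0.4936, 0.1196, 0.1711]
ft_force: [-0.9, -2.5, 1.0]
ee_pos: [0.4936, 0.1196, 0.1698]
ft_force: [-2.1, -3.6, 1.0]
```

```bash
for i in 1 2 3; do python3 -m pendant '[[0,0,0.002,0,0,0,-1],[0,0,0.004,0,0,0,-1],[0,0,0.004,0,0,0,-1]]'|grep -E 'ft|pos'; done
```

```text
ee_pos: [0.4935, 0.1196, 0.1686]
ft_force: [-1.9, -3.2, 0.8]
ee_pos: [0.4936, 0.1196, 0.1674]
ft_force: [-2.4, -2.5, 1.2]
ee_pos: [0.4936, 0.1196, 0.1662]
ft_force: [-2.3, -3.5, 1.1]
```

```bash
for i in 1 2; do python3 -m pendant '[[0,0,0.003,0,0,0,-1],[0,0,0.007,0,0,0,-1],[0,0,0.01,0,0,0,-1],[0,0,0.01,0,0,0,-1]]'|grep -E 'ft|pos'; done
```

```text
ee_pos: [0.4935, 0.1196, 0.1631]
ft_force: [-1.7, -3.2, 0.8]
ee_pos: [0.4935, 0.1196, 0.1602]
ft_force: [-3.1, -2.7, 1.4]
```

```bash
python3 -m pendant '[[0,0,0.005,0,0,0,-1],[0,0,0.01,0,0,0,-1],[0,0,0.015,0,0,0,-1],[0,0,0.02,0,0,0,-1],[0,0,0.025,0,0,0,-1],[0,0,0.03,0,0,0,-1],[0,0,0.03,0,0,0,-1]]'|grep -E 'ft|pos';  for i in 1 2 3 4; do python3 -m pendant '[[0,0,0.002,0,0,0,-1],[0,0,0.002,0,0,0,-1]]'|grep -E 'ft|pos'; done
```

```text
ee_pos: [0.4935, 0.1196, 0.1511]
ft_force: [-1.3, -2.5, 0.8]
ee_pos: [0.4935, 0.1196, 0.1507]
ft_force: [-2.8, -3.3, 1.4]
ee_pos: [0.4936, 0.1196, 0.1501]
ft_force: [-1.7, -3.3, 1.8]
ee_pos: [0.4935, 0.1196, 0.1494]
ft_force: [-1.8, -2.5, 1.8]
ee_pos: [0.4936, 0.1196, 0.1489]
ft_force: [-2.5, -2.1, 0.7]
```

```bash
for i in 1 2 3 4; do python3 -m pendant '[[0,0,0.002,0,0,0,-1],[0,0,0.002,0,0,0,-1],[0,0,0.002,0,0,0,-1]]'|grep -E 'ft|pos|time'; done
```

```text
time_s: 20.0
ee_pos: [0.4936, 0.1196, 0.1483]
ft_force: [-2.3, -2.5, 1.4]
time_s: 20.3
ee_pos: [0.4936, 0.1196, 0.1477]
ft_force: [-2.2, -2.9, 0.7]
time_s: 20.6
ee_pos: [0.4936, 0.1196, 0.1471]
ft_force: [-3.4, -2.7, 2.1]
time_s: 20.9
ee_pos: [0.4936, 0.1196, 0.1465]
ft_force: [-2.8, -2.4, 4.5]
```

```bash
python3 -m pendant '[[0,0,0,0,0,0,-1],[0,0,0,0,0,0,-1],[0,0,0,0,0,0,-0.55],[0,0,0,0,0,0,-0.5],[0,0,0,0,0,0,-0.4],[0,0,0,0,0,0,-0.2],[0,0,0,0,0,0,-0.1],[0,0,0,0,0,0,-0.1],[0,0,0,0,0,0,-0.1]]' 10; python3 watch.py 3
```

```text
time_s: 21.8
ee_pos: [0.4936, 0.1196, 0.1465]
orientation: [-0.0, 0.998, -0.061, 0.0]
ft_force: [-0.1, 0.3, -0.1]
grip_width: 0.0407
grasp_force: 0.0
21.9 [(np.float64(176.0), 0.74)] [-0.4 -0.4  0.4] [0.4936 0.1196 0.1465]
22.0 [(np.float64(174.0), 0.55)] [-0.1 -0.4  0.1] [0.4935 0.1196 0.1465]
22.1 [(np.float64(175.0), 0.9)] [-0.5 -0.2 -0.4] [0.4935 0.1196 0.1465]
```

Released with no residual force. I'll retreat straight up, move clear and look.

```bash
python3 -m pendant '[[0,0,-0.02,0,0,0,-0.1],[0,0,-0.06,0,0,0,-0.1],[0,0,-0.12,0,0,0,-0.1],[0,0,-0.2,0,0,0,-0.1],[0,0,-0.3,0,0,0,-0.1],[0,0,-0.42,0,0,0,-0.1],[0,0,-0.42,0,0,0,-0.1]]'|grep -E 'ft|pos'; python3 -m pendant '[[0,0.1,0,0,0,0,0],[0,0.25,0,0,0,0,0],[0,0.4,0,0,0,0,0],[0,0.55,0,0,0,0,0],[0,0.7,0,0,0,0,0],[0,0.85,0,0,0,0,0],[0,0.85,0,0,0,0,0]]'|grep -E 'ft|pos'; python3 - <<'E'
from h import *
s=camera('scene');t=camera('top')
for n in('pin_collar','pin','rotor_top'):
    for c in('scene','top'): print(n,c,[(np.round(d['location'],4).tolist(),round(d['confidence'],2)) for d in landmark_of(c,n)[:1]])
s=s[:,:,::-1];t=t[:,:,::-1]
cv2.imwrite('pics/z3.png',np.hstack([crop('',s,225,190,100,120,4),crop('',t,240,160,95,120,4)]))
E
```

```text
ee_pos: [0.4955, 0.12, 0.2778]
ft_force: [-0.2, 0.5, -0.0]
ee_pos: [0.4618, -0.1373, 0.273]
ft_force: [0.4, 1.0, 0.3]
pin_collar scene [([0.4895, 0.1181, 0.0612], 0.59)]
pin_collar top [([0.4882, 0.1172, 0.0244], 0.66)]
pin scene [([0.4935, 0.1186, 0.0248], 0.73)]
pin top [([0.4925, 0.1196, 0.0239], 0.48)]
rotor_top scene [([0.5505, 0.1136, -0.0003], 0.57)]
rotor_top top []
```

View pics/z3.png

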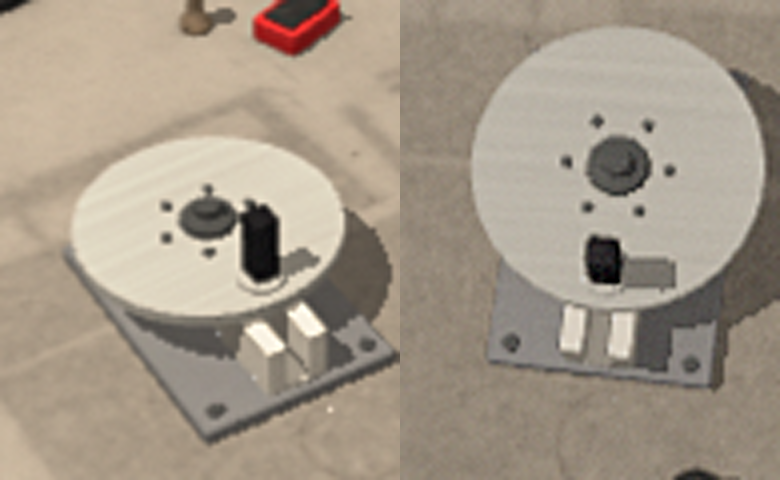

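Both views show the pin upright above the slot, at (260,250) in the left crop and (605,262) in the right. Its collar lies on the rotor, and the tip is at a height of about 25 mm, which means it is fully home. The gripper is clear, so I'm handing in.

```bash
python3 -c "
from plant import *
print(hand_in())"
```

```text
the job is handed in; nothing more can be done
None
```

The rotor is locked: I slowed it by rubbing until the hole caught over the slot, pushed the pin fully home with its collar on the rotor, let go, moved the arm clear, and handed in at about 24 s; no force reading passed about 7 N, and I did not re-check the bystanders' positions.

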